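Close a cassette box and lock it onto the stack

ROBOT

A 6-joint arm with a two-finger parallel gripper is mounted at the origin on a cart in front of the work surface, level with it; the furniture and walls round the work are solid. World frame = base frame: x ahead of the robot, y to its left, z up, the work surface at z = 0. Lengths are in m, angles in degrees, forces in N, time in s.
With the tool pointing down it reaches from about 0.3 to 0.75 m from the base axis. Payload 8.5 kg.
Tool frame: the origin (TCP) lies on the centre line of the jaws, within the pads' length; the fingertips stand 11 mm ahead of it and the grasp point (between the pads) lies 8 mm behind it; z points along the fingers, y is the line along which they close (so a half turn about z gives the same grasp; the last joint's range is limited). The gripper opens to 85 mm and grips with 20 to 120 N. Pads are 22 mm wide; open, the fingers measure 114 mm over their backs; the gripper's body (76 mm by 85 mm) begins 54 mm behind the grasp point. The pads swing forward as they close: fully open they stand 13 mm farther back than shut.
Start: joints at [51.778, 21.807, 74.336, -0, 83.858, -12.336], TCP at [0.24, 0.495, 0.242] pointing down, gripper open.
Joint ranges: [-178.18, 178.18], [-50.72, 133.34], [12.68, 142.11], [-81.47, 261.47], [9.98, 163.14], [-165.26, 165.26]. Speed limits (degrees/s): [136.94, 136.94, 180, 180, 180, 180].

INTERFACE

Orientations are given as a 3x3 rotation matrix whose columns are the frame's x, y, z axes.
In Python, from rig import env gives the robot as it stands.
- The arm moves only by the tool run_rows, called after "Call:" as name(argument=value, ...), one argument or row to a line, values as JSON. Schema: {"type":"object","properties":{"moves":{"type":"array","items":{"type":"array","items":{"type":"array","items":{"type":"number"},"minItems":5,"maxItems":5},"minItems":1,"maxItems":10},"minItems":1,"maxItems":1},"grip_force":{"type":"number"},"only":{"type":"string"},"quiet":{"type":"boolean"},"lines":{"type":"string"}},"required":["moves"],"additionalProperties":false}. moves is a list that holds a single list of rows (three levels of brackets), with 1 to 10 rows, each of 5 numbers: dx, dy, dz in m, then a turn about the tool's z in degrees, then the finger opening in m; each row shifts and turns the commanded pose from where the row before left it, along the tool's axes as they then stand; what a row does not reach is not made up. A row lasts 1/10 s, in which the tool goes at most 0.05 m and 8.59 degrees, less where a joint would pass 70% of its speed; a pose out of reach is approached as far as the arm can. The fingers move at their own pace and stop on an object; grip_force is the grip in N (left out, the last holds). Time passes only in rows, so rows that do not move let the fingers close. The tool returns the time, the measured TCP pose, the force, the opening and the grip force at its end. only (a regular expression) keeps the lines of the reply that match it, lines (a string "A,B") keeps lines A to B, and quiet returns only ok. Input that does not fit is refused with a message, and nothing moves.
- env.observe(): the state, without advancing time (a new reading comes with each control period).
- env.get_image(name): name is "scene" or "top"; returns a dict with "pixels" (384x512x3 uint8, red, green, blue), "K" (3x3 intrinsics, pixels), "extrinsics" (4x4, takes a point from world to camera coordinates). Camera axes: x right, y down, z forward; pixel columns grow to the right and rows downward; lengths in m; the calibration is good to about 2 mm. A picture is of the moment at which its call begins. There is no depth.
- env.close_job(): hands the job in; it is judged then, once.
The state is a dict: "time_s": time; "q": joint angles; "qvel": joint speeds; "joint_efforts": joint torques, N m; "position": TCP position; "tool_rot": TCP orientation; "ft_force": force on the tool from outside, world axes, zero at the start; "wrist_torque": the same for the moment, N m; "grip_width": finger opening in m; "gripper_force": force on a finger pad.
Only numpy, scipy, OpenCV 4.12 (cv2) and the standard library are available. Lean on these libraries where they do the work, as an engineer would, in place of code of your own. Each camera call takes 0.05 s, during which the arm holds its last target. There are 200 camera calls.

TASK

Lift the open, filled cassette box out of its filling nest and set it down upright on the rubber mat, put the loose lid fully home on it there, then take the closed box by its ends and stack it between the carrier's cheeks so that its base locks flat over the lid lugs of the box below. Do not knock the petri dish or the timer about, and leave the lower box in its carrier.

Things in the scene. Friction and masses are not known exactly. Their poses are not given: they have to be found in the camera images.
- open_box: loose grey lidless box of white cassettes (tops 8 mm below the rim); 64 (x, 'ends') x 50 (y, 'long sides') x 40 mm high, walls 3 mm, 0.08-0.17 kg; origin at the centre of its underside, z up. Underside: two square pockets 19 x 19 mm, 8 mm deep, 17 mm either side of the centre along x. In the nest only its long sides can be gripped. Boxes and lid are the same turned half round.
- box_lid: loose grey lid lying right way up on the bench. Origin: centre of its underside. Plug 54 x 40 mm from z = 0 to 4 mm (enters the 58 x 44 mm box mouth); plate 64 (x) x 54 (y) mm, z = 4 to 12, flush with the box's ends, 2 mm proud of its long sides; two round lugs to z = 18, 17 mm either side along x. Home: origin 36 mm above the box's, x axes parallel, held by weight only. 0.03 kg.
- lower_box: the same box already closed (its lid is fast), standing locked on the lugs of the carrier floor between the cheeks, loose but to stay there. Origin at the centre of its underside, x along its 64 mm length.
- lower_top (a point): centre of the upper face of the lower box's lid plate, 48 mm above its origin. Two round tapered lugs, 16 mm wide at the foot, 12 mm at the top, rise 6 mm above it, 17 mm either side along x. The stacked box's underside rests on this plane, pockets over the lugs (1.5 mm play each side), x axes parallel.
- nest: fixed aluminium filling nest: floor 94 x 58 x 4 mm, two upright cheeks at its ends (+-x), 37 to 45 mm from the centre, 36 mm long in y, tops 46 mm above the bench; the open box stands free on the floor, about 5 mm from each cheek, x axes parallel. Origin at the centre of its underside.
- carrier: fixed aluminium stacking carrier: floor 76 x 84 x 4 mm, two tall cheeks at the long sides (+-y), 32 to 40 mm from the centre, 40 mm long in x, tops 86 mm above the bench; open at the +-x ends, so a box in it can be gripped only by its ends (64 mm apart). Origin at the centre of its underside, x along the boxes' length.
- mat: fixed flat dark rubber mat, 100 (x) x 90 (y) x 3 mm, lying free on the bench; origin at the centre of its underside.
- petri_dish: bystander: loose round lidded petri dish, 58 mm across, 14 mm high, origin at the centre of its underside
- bench_timer: bystander: loose lab timer lying flat, 62 x 66 x 18 mm, origin at the centre of its underside

How it is judged:
By the outcome, as a careful person would: the job done as asked, in the order asked, and still so for the second after the job is handed in, with the robot touching nothing.
It also fails if it takes over 72 s, if anything falls off the work surface, if the arm or the gripper's body presses on something with over 40 N, if the wrist force passes 120 N, or if a joint passes its speed limit or range.

## Working session

There is one attempt and no reset: what is moved stays moved. The work goes in short steps, Python scripts to look and compute and a tool call to move; the robot and the scene stay as the last step left them, time stands still between calls to the robot, and variables do not carry over. Pictures are saved under pics/ and viewed, at most 10 in all, crops included, and the job is handed in when it is done.

```bash
ls; mkdir -p pics
```

Run:
```python
from rig import env
import cv2,numpy as np
for n in("scene","top"):
    im=env.get_image(n); cv2.imwrite(f"pics/{n}0.png",im["pixels"][:,:,::-1]); 
    print(n,im["K"].round(1).tolist(),im["extrinsics"].round(4).tolist())
s=env.observe();print(s["time_s"],s["tool_rot"],s["position"],s["grip_width"])
```

```text
pics
rig.py
scene [[473.7, 0.0, 249.4], [0.0, 473.7, 191.1], [0.0, 0.0, 1.0]] [[0.8778, -0.4786, 0.018, -0.3266], [-0.2817, -0.5462, -0.7889, 0.3653], [0.3874, 0.6875, -0.6143, 0.6928], [0.0, 0.0, 0.0, 1.0]]
top [[430.1, 0.0, 259.9], [0.0, 430.1, 191.7], [0.0, 0.0, 1.0]] [[0.0208, -0.9997, 0.0094, 0.2631], [-0.9836, -0.0222, -0.1792, 0.5303], [0.1794, -0.0055, -0.9838, 0.9406], [0.0, 0.0, 0.0, 1.0]]
0.1 [[-8.99658540e-01  4.36593462e-01 -8.12476519e-04]
 [ 4.36594117e-01  8.99658042e-01 -9.92180617e-04]
 [ 2.97771464e-04 -1.24734623e-03 -9.99999178e-01]] [0.2399566  0.49462593 0.24177911] 0.08532963479685854
```

View pics/scene0.png

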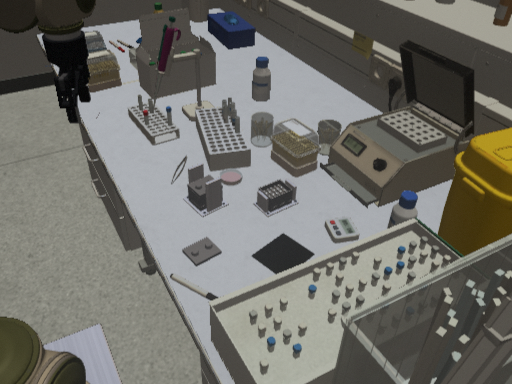

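View pics/top0.png

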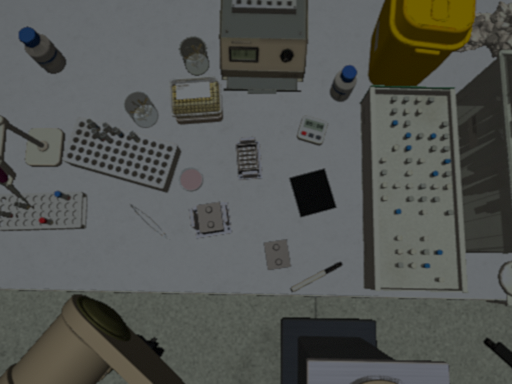

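The scene view shows the nest with the open box at (276,196), the carrier at (205,192), the lid at (202,250) and the mat at (283,254). The top view has them at (248,158), (210,218), (277,254) and (313,193). The petri dish is at (190,180) and the timer at (313,130) in the top view. I'll zoom in next.

Create h.py:
```python
import numpy as np,cv2
def ray(im,uv):
    E=im["extrinsics"];R,t=E[:3,:3],E[:3,3]
    d=np.linalg.inv(im["K"])@np.array([uv[0],uv[1],1.]);return -R.T@t,R.T@d
def onz(im,uv,z):
    c,d=ray(im,uv);return c+d*(z-c[2])/d[2]
def tri(ia,a,ib,b):
    c1,d1=ray(ia,a);c2,d2=ray(ib,b);d1/=np.linalg.norm(d1);d2/=np.linalg.norm(d2)
    s=np.linalg.lstsq(np.c_[d1,-d2],c2-c1,rcond=None)[0]
    p,q=c1+s[0]*d1,c2+s[1]*d2;return (p+q)/2,np.linalg.norm(p-q)
def proj(im,p):
    x=im["K"]@(im["extrinsics"][:3,:3]@np.asarray(p)+im["extrinsics"][:3,3]);return x[:2]/x[2]
def crop(im,u0,v0,w,h,k,f):
    c=cv2.resize(im["pixels"][v0:v0+h,u0:u0+w,::-1],None,fx=k,fy=k,interpolation=cv2.INTER_CUBIC)
    c=cv2.convertScaleAbs(c,alpha=1.5)
    for i in range(0,w,10): cv2.line(c,(i*k,0),(i*k,6 if i%50 else 14),(0,0,255),1)
    for i in range(0,h,10): cv2.line(c,(0,i*k),(6 if i%50 else 14,i*k),(0,0,255),1)
    cv2.imwrite(f,c)
```

Run:
```python
from rig import env
from h import *
import pickle
s,t=env.get_image("scene"),env.get_image("top")
pickle.dump((s,t),open("i0.pkl","wb"))
crop(t,180,130,160,145,4,"pics/t1.png");crop(s,175,160,150,115,5,"pics/s1.png")
```

```text
(no output)
```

View pics/t1.png

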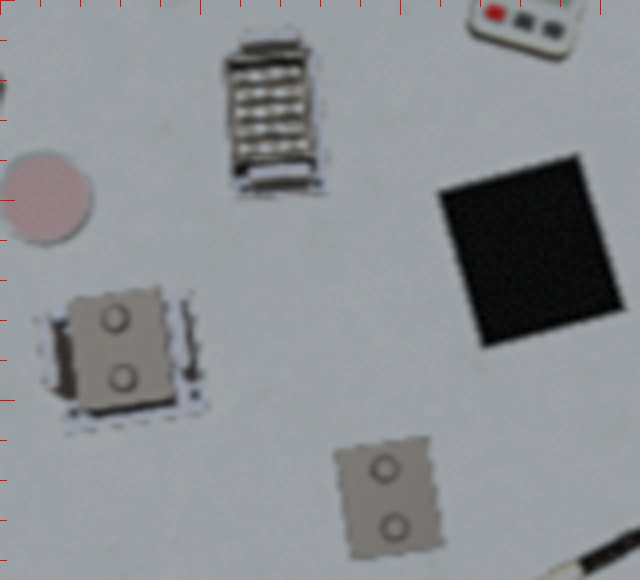

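View pics/s1.png

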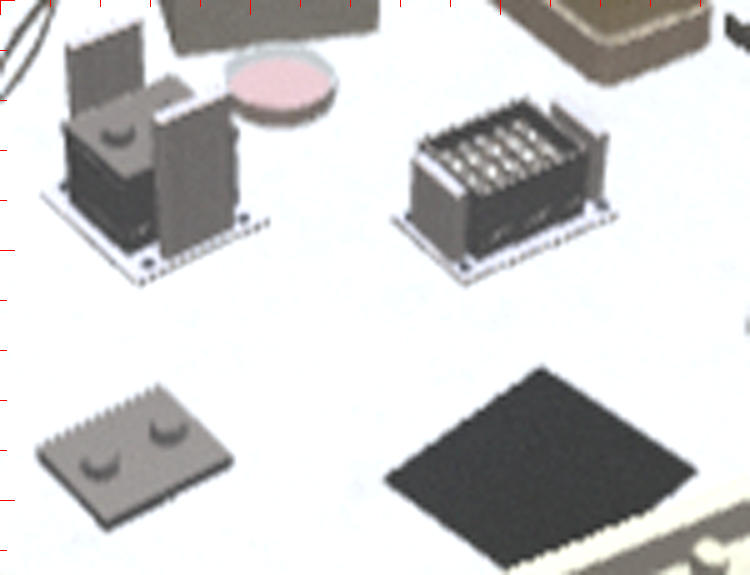

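The crops resolve both lugs on the lid and on the lower box, the 58×44 mouth of the open box, and the mat corners. The next script fits contours and triangulates them.

Create m.py:
```python
from h import *
def rect(im,roi,lo,hi,f=8,sat=None):
    """largest contour of gray in [lo,hi] (and R-B>=sat) in roi; returns corners, area rect (px)"""
    u,v,w,h=roi;c=cv2.resize(im["pixels"][v:v+h,u:u+w],None,fx=f,fy=f,interpolation=cv2.INTER_CUBIC).astype(int)
    g=c.mean(2);m=(g>=lo)&(g<=hi)
    if sat is not None:m&=(c[:,:,0]-c[:,:,2]>=sat)
    m=cv2.morphologyEx(m.astype(np.uint8),cv2.MORPH_CLOSE,np.ones((9,9)))
    cs,_=cv2.findContours(m,cv2.RETR_EXTERNAL,cv2.CHAIN_APPROX_NONE)
    k=max(cs,key=cv2.contourArea);b=cv2.boxPoints(cv2.minAreaRect(k))
    return (b+.5)/f-.5+[u,v], k[:,0,:]
def pr(P): 
    c=P.mean(0);e1=P[1]-P[0];e2=P[2]-P[1]
    L=e1 if np.linalg.norm(e1)>np.linalg.norm(e2) else e2
    print("centre",c.round(4),"sides mm",(np.linalg.norm(e1)*1e3).round(1),(np.linalg.norm(e2)*1e3).round(1),"long yaw",(np.degrees(np.arctan2(L[1],L[0]))%180).round(2))
```

Run:
```python
import pickle
from m import *
s,t=pickle.load(open("i0.pkl","rb"))
def px(im,u,v):return im["pixels"][v,u].tolist()
print("top: bench",px(t,270,190),"lid",px(t,273,256),"lower",px(t,208,220),"mat",px(t,313,193),"mouth",px(t,240,171), "rim?",[px(t,u,160) for u in range(233,264)])
print("scene lid",px(s,200,250),"bench",px(s,240,240),"low",px(s,194,188))
for n,roi,lo,hi,sat,z in(("lid",(260,235,36,38),70,150,5,.012),("low",(194,200,32,36),70,150,5,.052),("mat",(285,165,55,55),0,60,None,.003),("mouth",(234,140,28,36),0,140,None,.044)):
    b,_=rect(t,roi,lo,hi,8,sat);print(n,b.round(1).tolist());pr(np.array([onz(t,p,z) for p in b]))
# triangulated lugs/corners, hand-read (crop coordinates)
T=lambda x,y:((x+.5)/4-.5+180,(y+.5)/4-.5+130); S=lambda x,y:((x+.5)/5-.5+175,(y+.5)/5-.5+160)
for n,a,b in(("lidlug far",(384,467),(169,427)),("lidlug near",(394,526),(100,461)),("lowlug near",(122,377),(118,127)),
 ("lid c far-right",(428,438),(234,461) ),("lid c FL",(335,451),(158,386)),("lid NL",(352,558),(38,453)),("lid NR",(443,545),(107,522)),
 ("mat",(440,192),(541,367)),("mat",(579,155),(696,470)),("mat",(484,347),(386,478)),
 ("mouth FL",(226,62),(527,100)),("mouth FR",(304,57),(588,152)),("mouth NL",(234,172),(420,140)),("low NL",(80,411),(66,125)),("low NR",(175,401),(132,178))):
    p,e=tri(t,T(*a),s,S(*b));print(n,p.round(4),"gap",(e*1e3).round(1))
```

```text
top: bench [103, 107, 109] lid [80, 79, 76] lower [83, 81, 78] mat [7, 7, 7] mouth [21, 21, 19] rim? [[101, 105, 107], [102, 106, 109], [101, 104, 107], [84, 87, 89], [65, 65, 65], [68, 66, 64], [69, 66, 63], [56, 54, 50], [45, 43, 40], [47, 46, 42], [52, 50, 49], [58, 58, 56], [58, 58, 57], [53, 51, 50], [52, 50, 49], [60, 58, 56], [65, 63, 60], [62, 61, 58], [59, 57, 55], [66, 64, 61], [69, 67, 65], [65, 65, 64], [64, 64, 63], [60, 59, 56], [69, 68, 67], [86, 87, 91], [94, 97, 104], [98, 101, 105], [102, 104, 106], [102, 107, 108], [103, 106, 109]]
scene lid [106, 102, 102] bench [172, 176, 180] low [99, 98, 96]
lid [[264.3, 242.9], [285.8, 239.9], [289.4, 265.6], [267.9, 268.6]]
centre [0.3845 0.2322 0.012 ] sides mm 50.5 59.6 long yaw 8.61
low [[196.3, 205.3], [219.0, 202.4], [222.5, 228.9], [199.8, 231.9]]
centre [0.4627 0.3873 0.052 ] sides mm 51.9 60.9 long yaw 9.56
mat [[288.8, 177.5], [324.5, 167.4], [335.8, 207.1], [300.2, 217.3]]
centre [0.5341 0.1486 0.003 ] sides mm 90.4 100.4 long yaw 15.33
mouth [[233.6, 139.6], [261.4, 139.6], [261.4, 175.4], [233.6, 175.4]]
centre [0.6056 0.3053 0.044 ] sides mm 65.6 86.4 long yaw 1.16
lidlug far [0.4019 0.2354 0.012 ] gap 1.0
lidlug near [0.3679 0.2293 0.0131] gap 1.5
lowlug near [0.4465 0.3849 0.0551] gap 1.1
lid c far-right [0.4197 0.2096 0.0064] gap 0.9
lid c FL [0.4103 0.2641 0.008 ] gap 2.1
lid NL [0.3493 0.2529 0.0053] gap 1.4
lid NR [0.358  0.2004 0.0084] gap 1.0
mat [0.5682 0.2035 0.0014] gap 1.2
mat [0.5933 0.1192 0.0009] gap 1.2
mat [4.747e-01 1.764e-01 4.000e-04] gap 1.2
mouth FL [0.6362 0.3327 0.0405] gap 1.1
mouth FR [0.6413 0.2867 0.0385] gap 1.9
mouth NL [0.5707 0.3253 0.0439] gap 4.3
low NL [0.4286 0.4084 0.0465] gap 1.0
low NR [0.4367 0.3543 0.0496] gap 4.3
```

Triangulated heights agree with the text to within a few mm. I'll refine the outlines using mid-edge thresholds, with both views for the lugs.

Run:
```python
import pickle
from m import *
s,t=pickle.load(open("i0.pkl","rb"))
for n,im,roi,hi,z in(("lid",t,(258,234,38,40),91,.012),("low",t,(194,200,30,32),91,.052),("box",t,(230,143,34,30),86,.044),("box",t,(230,143,34,30),78,.044),("nestcheckS far",t,(234,138,28,5),86,.046),("cheek near",t,(234,173,28,5),86,.046),("timer",t,(295,112,36,36),90,.018),("petri",t,(176,166,28,28),100,.014)):
    b,_=rect(im,roi,0,hi);print(n,hi,b.round(1).tolist());pr(np.array([onz(im,p,z) for p in b]))
b,_=rect(s,(180,233,46,38),0,140);print(b.round(1).tolist());pr(np.array([onz(s,p,.012) for p in b]))
# mat centre from both
b,_=rect(s,(250,230,68,46),0,70)
pr(np.array([onz(s,p,.003) for p in b]))
```

```text
lid 91 [[262.4, 241.7], [286.8, 237.9], [291.3, 266.9], [266.9, 270.7]]
centre [0.3844 0.2321 0.012 ] sides mm 57.7 67.2 long yaw 9.42
low 91 [[193.6, 231.4], [193.6, 201.1], [223.4, 201.1], [223.4, 231.4]]
centre [0.4647 0.3894 0.052 ] sides mm 69.0 67.8 long yaw 2.78
box 86 [[234.8, 142.7], [257.5, 141.3], [259.4, 172.4], [236.7, 173.8]]
centre [0.6054 0.3062 0.044 ] sides mm 53.5 75.1 long yaw 4.7
box 78 [[235.1, 142.8], [257.1, 141.3], [259.1, 172.4], [237.1, 173.8]]
centre [0.6053 0.3062 0.044 ] sides mm 51.8 75.0 long yaw 4.8
nestcheckS far 86 [[238.9, 138.8], [257.6, 138.8], [257.6, 142.4], [238.9, 142.4]]
centre [0.6457 0.3045 0.046 ] sides mm 43.7 8.8 long yaw 91.36
cheek near 86 [[237.1, 172.6], [260.3, 172.6], [260.3, 177.4], [237.1, 177.4]]
centre [0.5631 0.3014 0.046 ] sides mm 53.8 11.5 long yaw 91.32
timer 90 [[302.6, 126.4], [305.1, 117.8], [324.7, 123.3], [322.2, 131.9]]
centre [0.6979 0.1471 0.018 ] sides mm 22.9 49.6 long yaw 74.68
petri 100 [[178.3, 166.8], [203.4, 166.8], [203.4, 191.9], [178.3, 191.9]]
centre [0.5566 0.4394 0.014 ] sides mm 60.1 61.2 long yaw 2.54
[[180.6, 249.0], [212.2, 233.0], [222.4, 253.1], [190.8, 269.1]]
centre [0.3819 0.2266 0.012 ] sides mm 80.7 65.6 long yaw 9.93
centre [0.5334 0.1472 0.003 ] sides mm 133.3 98.1 long yaw 16.52
```

Create go.py:
```python
# python3 go.py x y z psi : remaining turn, and translation in tool axes AFTER the turn (tool taken as straight down)
import sys,numpy as np
from rig import env
def to(x,y,z,psi):
    s=env.observe();R=np.array(s["tool_rot"]);p=np.array(s["position"])
    cur=np.degrees(np.arctan2(R[1,1],R[0,1]));turn=-((psi-cur+90)%180-90)
    a=np.radians(cur-turn);Y=np.array([np.cos(a),np.sin(a)]);X=np.array([-Y[1],Y[0]]);d=np.array([x,y])-p[:2]
    print("t %.1f"%s["time_s"],"pos",p.round(4),"psi %.2f"%cur,"tilt",R[:2,2].round(4),"w %.4f"%s["grip_width"],"gf %.1f"%s["gripper_force"],"ft",np.round(s["ft_force"],1),"q6 %.0f"%s["q"][5])
    print("turn %.2f dx %.4f dy %.4f dz %.4f"%(turn,d@X,d@Y,p[2]-z))
if __name__=="__main__":to(*map(float,sys.argv[1:5]))
```

```text
(no output)
```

Call:
run_rows(
  moves=[
    [[0, 0, 0, -7.75, 0.085], [0, 0, 0, -7.75, 0.085], [0, 0, 0, -7.75, 0.085], [0, 0, 0, -7.75, 0.085], [-0.035, -0.022, 0, 0, 0.085], [-0.035, -0.022, 0, 0, 0.085], [-0.035, -0.022, 0, 0, 0.085], [-0.035, -0.022, 0, 0, 0.085], [-0.035, -0.022, 0, 0, 0.085], [-0.035, -0.022, 0, 0, 0.085]],
  ],
)

```text
time_s: 1.2
position: [0.4624, 0.381, 0.2422]
tool_rot: [[-0.996, -0.089, -0.0], [-0.089, 0.996, -0.0], [0.0, -0.0, -1.0]]
ft_force: [0.5, -0.1, -0.6]
grip_width: 0.0852
gripper_force: 0.0
```

```bash
python3 go.py .605 .306 .14 95
```

```text
t 1.2 pos [0.4624 0.381  0.2422] psi 95.11 tilt [-0.0004 -0.0001] w 0.0852 gf 0.0 ft [ 0.5 -0.1 -0.6] q6 -67
turn 0.11 dx -0.1355 dy -0.0872 dz 0.1022
```

Call:
run_rows(
  moves=[
    [[-0.034, -0.022, 0.012, 0, 0.085], [-0.034, -0.022, 0.024, 0, 0.085], [-0.034, -0.022, 0.024, 0, 0.085], [-0.0335, -0.021, 0.022, 0, 0.085], [0, 0, 0.02, 0, 0.085], [0, 0, 0, 0, 0.085]],
  ],
)

```text
time_s: 1.8
position: [0.6032, 0.3063, 0.1366]
tool_rot: [[-0.996, -0.088, -0.006], [-0.088, 0.996, -0.002], [0.007, -0.001, -1.0]]
ft_force: [-1.2, -0.4, -0.2]
grip_width: 0.085
gripper_force: 0.0
```

```bash
python3 go.py .605 .306 .022 95
```

Run:
```python
from rig import env
from h import *
crop(env.get_image("scene"),225,130,110,90,6,"pics/s2.png")
```

```text
t 1.8 pos [0.6032 0.3063 0.1366] psi 95.02 tilt [-0.0065 -0.0019] w 0.0850 gf 0.0 ft [-1.2 -0.4 -0.2] q6 -78
turn 0.02 dx -0.0018 dy -0.0004 dz 0.1146
```

View pics/s2.png

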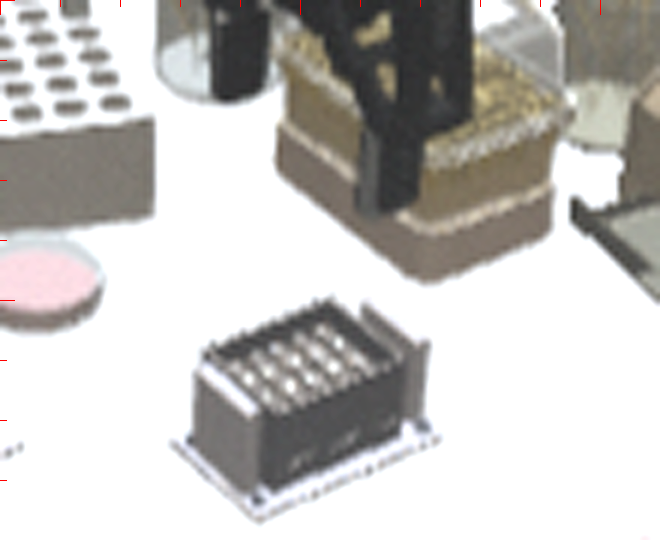

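The picture shows the fingers straddling the box line above the nest, with the near fingertip at image (290,165) and the box undisturbed at (276,196). Next I'll descend and grip the long sides.

Call:
run_rows(
  moves=[
    [[-0.0015, 0, 0.025, 0, 0.085], [0, 0, 0.03, 0, 0.085], [0, 0, 0.025, 0, 0.085], [0, 0, 0.02, 0, 0.085], [0, 0, 0.012, 0, 0.085], [0, 0, 0.004, 0, 0.085], [0, 0, 0, 0, 0.085]],
  ],
  grip_force=40,
)

```text
time_s: 2.55
position: [0.6054, 0.3081, 0.0252]
tool_rot: [[-0.996, -0.09, 0.001], [-0.09, 0.996, 0.0], [-0.001, 0.0, -1.0]]
ft_force: [0.0, 0.7, 0.5]
grip_width: 0.0847
gripper_force: 0.0
```

Call:
run_rows(
  moves=[
    [[0, 0, 0, 0, 0.06], [0, 0, 0, 0, 0.055], [0, 0, 0, 0, 0.04], [0, 0, 0, 0, 0.04], [0, 0, 0, 0, 0.04], [0, 0, 0, 0, 0.04], [0, 0, 0, 0, 0.04]],
  ],
  grip_force=40,
)

```text
time_s: 3.25
position: [0.6057, 0.3077, 0.0255]
tool_rot: [[-0.996, -0.089, 0.002], [-0.089, 0.996, 0.0], [-0.002, 0.0, -1.0]]
ft_force: [0.1, 0.1, 6.0]
grip_width: 0.0495
gripper_force: 43.3
```

```bash
python3 go.py .605 .306 .022 95
```

```text
t 3.2 pos [0.6057 0.3077 0.0255] psi 95.11 tilt [0.0017 0.0005] w 0.0495 gf 43.3 ft [0.1 0.1 6. ] q6 -78
turn 0.11 dx 0.0009 dy -0.0017 dz 0.0035
```

Call:
run_rows(
  moves=[
    [[0, 0, -0.005, 0, 0.04], [0, 0, -0.01, 0, 0.04], [0, 0, -0.02, 0, 0.04], [0, 0, -0.02, 0, 0.04], [0, 0, -0.015, 0, 0.04], [0, 0, -0.01, 0, 0.04], [0, 0, 0, -2.15, 0.04], [0, 0, 0, -2.15, 0.04], [0, 0, 0, 0, 0.04]],
  ],
)

```text
time_s: 4.15
position: [0.6051, 0.3076, 0.1043]
tool_rot: [[-0.986, -0.164, -0.0], [-0.164, 0.986, -0.0], [0.001, -0.0, -1.0]]
ft_force: [-1.0, -0.1, -1.9]
grip_width: 0.0495
gripper_force: 42.4
```

```bash
python3 go.py .534 .1486 .03 99.4
```

```text
t 4.2 pos [0.6051 0.3076 0.1043] psi 99.43 tilt [-0.0005 -0.0001] w 0.0495 gf 42.4 ft [-1.  -0.1 -1.9] q6 -82
turn 0.03 dx 0.0961 dy -0.1452 dz 0.0743
```

Call:
run_rows(
  moves=[
    [[0.008, -0.012, 0, 0, 0.04], [0.016, -0.024, 0, 0, 0.04], [0.02, -0.03, 0, 0, 0.04], [0.02, -0.03, 0, 0, 0.04], [0.016, -0.025, 0, 0, 0.04], [0.01, -0.015, 0.01, 0, 0.04], [0.006, -0.009, 0.02, 0, 0.04], [0, 0, 0.02, 0, 0.04], [0, 0, 0, 0, 0.04], [0, 0, 0, 0, 0.04]],
  ],
)

```text
time_s: 5.15
position: [0.5345, 0.149, 0.0547]
tool_rot: [[-0.987, -0.163, -0.0], [-0.163, 0.987, 0.0], [0.0, 0.0, -1.0]]
ft_force: [0.5, 0.1, -0.7]
grip_width: 0.0493
gripper_force: 42.3
```

```bash
python3 go.py .534 .1486 .0245 99.4
```

```text
t 5.2 pos [0.5345 0.149  0.0547] psi 99.38 tilt [-0.  0.] w 0.0493 gf 42.3 ft [ 0.5  0.1 -0.7] q6 -96
turn -0.02 dx 0.0006 dy -0.0003 dz 0.0302
```

Run:
```python
from rig import env
from h import *
crop(env.get_image("scene"),235,200,110,80,7,"pics/s3.png")
```

```text
(no output)
```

View pics/s3.png

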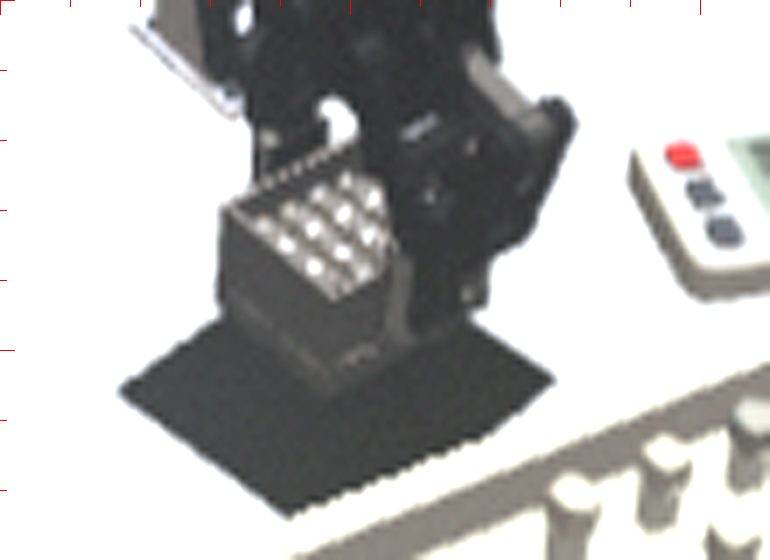

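The box is held level with its cassettes in place, hovering over the mat at image (275,240). Lower it gently.

Call:
run_rows(
  moves=[
    [[0, 0, 0.012, 0, 0.04], [0, 0, 0.01, 0, 0.04], [0, 0, 0.004, 0, 0.04], [0, 0, 0.002, 0, 0.04], [0, 0, 0.001, 0, 0.04], [0, 0, 0, 0, 0.04]],
  ],
)

```text
time_s: 5.8
position: [0.5343, 0.1489, 0.0254]
tool_rot: [[-0.987, -0.164, 0.0], [-0.164, 0.987, 0.0], [-0.0, 0.0, -1.0]]
ft_force: [-0.1, 0.6, -0.8]
grip_width: 0.049
gripper_force: 42.4
```

```bash
python3 go.py .534 .1486 .0245 99.4
```

```text
t 5.8 pos [0.5343 0.1489 0.0254] psi 99.42 tilt [0.0001 0.    ] w 0.0490 gf 42.4 ft [-0.1  0.6 -0.8] q6 -96
turn 0.02 dx 0.0004 dy -0.0002 dz 0.0009
```

Call:
run_rows(
  moves=[
    [[0, 0, 0.0007, 0, 0.04], [0, 0, 0.0007, 0, 0.04], [0, 0, 0, 0, 0.04]],
  ],
)

```text
time_s: 6.1
position: [0.5344, 0.1489, 0.0244]
tool_rot: [[-0.987, -0.164, 0.001], [-0.164, 0.987, 0.0], [-0.001, -0.0, -1.0]]
ft_force: [-1.7, -0.9, 3.5]
grip_width: 0.0497
gripper_force: 42.9
```

```bash
python3 go.py .534 .1486 .0245 99.4
```

```text
t 6.1 pos [0.5344 0.1489 0.0244] psi 99.42 tilt [0.0007 0.    ] w 0.0497 gf 42.9 ft [-1.7 -0.9  3.5] q6 -96
turn 0.02 dx 0.0004 dy -0.0002 dz -0.0001
```

Call:
run_rows(
  moves=[
    [[0, 0, 0, 0, 0.06], [0, 0, 0, 0, 0.085], [0, 0, 0, 0, 0.085], [0, 0, 0, 0, 0.085], [0, 0, -0.015, 0, 0.085], [0, 0, -0.04, 0, 0.085], [0, 0, -0.04, 0, 0.085], [0, 0, -0.02, 0, 0.085]],
  ],
)

```text
time_s: 6.9
position: [0.5351, 0.149, 0.1422]
tool_rot: [[-0.987, -0.164, 0.004], [-0.164, 0.987, 0.0], [-0.004, -0.0, -1.0]]
ft_force: [-0.5, 0.8, 0.3]
grip_width: 0.0848
gripper_force: 0.0
```

```bash
python3 go.py .3844 .2321 .08 99.3
```

```text
t 6.9 pos [0.5351 0.149  0.1422] psi 99.42 tilt [0.0044 0.0003] w 0.0848 gf 0.0 ft [-0.5  0.8  0.3] q6 -96
turn 0.12 dx 0.1353 dy 0.1064 dz 0.0622
```

Call:
run_rows(
  moves=[
    [[0.012, 0.01, 0, 0, 0.085], [0.028, 0.022, 0, 0, 0.085], [0.03, 0.024, 0, 0, 0.085], [0.03, 0.024, 0, 0, 0.085], [0.023, 0.017, 0.01, 0, 0.085], [0.012, 0.009, 0.03, 0, 0.085], [0, 0, 0.022, 0, 0.085], [0, 0, 0, 0, 0.085], [0, 0, 0, 0, 0.085]],
  ],
)

```text
time_s: 7.8
position: [0.3842, 0.2314, 0.0774]
tool_rot: [[-0.987, -0.163, 0.0], [-0.163, 0.987, -0.0], [-0.0, -0.0, -1.0]]
ft_force: [-0.0, -0.7, 0.3]
grip_width: 0.0852
gripper_force: 0.0
```

```bash
python3 go.py .3844 .2321 .014 99.3
```

Run:
```python
from rig import env
from m import *
import pickle
s,t=env.get_image("scene"),env.get_image("top");pickle.dump((s,t),open("i1.pkl","wb"))
crop(t,255,160,100,100,5,"pics/t4.png")
```

```text
t 7.8 pos [0.3842 0.2314 0.0774] psi 99.41 tilt [ 0.0001 -0.    ] w 0.0852 gf 0.0 ft [-0.  -0.7  0.3] q6 -84
turn 0.11 dx -0.0004 dy 0.0007 dz 0.0634
```

View pics/t4.png

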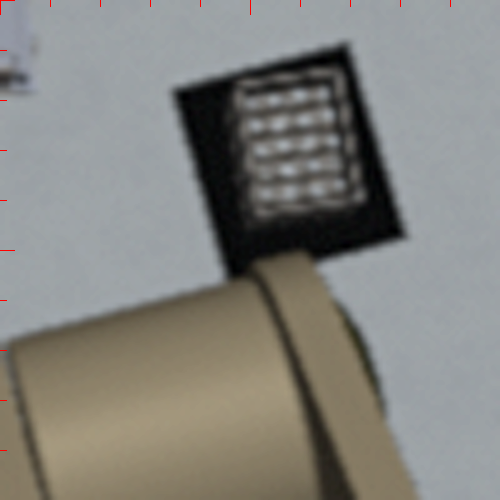

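The box stands upright on the mat with its rim ring centred near top image (315,189); the mat is square beneath it. Measure the rim and continue to the lid.

Run:
```python
import pickle
from m import *
s,t=pickle.load(open("i1.pkl","rb"))
for lo in(25,32,40):
    b,_=rect(t,(296,170,34,38),lo,95);print(b.round(1).tolist());pr(np.array([onz(t,p,.043) for p in b]))
```

```text
[[295.1, 174.8], [321.7, 167.4], [330.6, 199.4], [304.0, 206.8]]
centre [0.5388 0.1525 0.043 ] sides mm 64.8 77.7 long yaw 14.93
[[295.2, 174.8], [321.5, 167.5], [330.2, 199.2], [304.0, 206.5]]
centre [0.5391 0.1528 0.043 ] sides mm 64.0 77.0 long yaw 14.94
[[295.2, 174.8], [321.3, 167.6], [330.0, 199.0], [304.0, 206.2]]
centre [0.5393 0.153  0.043 ] sides mm 63.4 76.5 long yaw 14.94
```

Call:
run_rows(
  moves=[
    [[0, 0.0005, 0.02, 0, 0.085], [0, 0, 0.018, 0, 0.085], [0, 0, 0.012, 0, 0.085], [0, 0, 0.008, 0, 0.085], [0, 0, 0.004, 0, 0.085], [0, 0, 0, 0, 0.085]],
  ],
)

```text
time_s: 8.5
position: [0.3839, 0.2318, 0.0151]
tool_rot: [[-0.987, -0.163, 0.0], [-0.163, 0.987, 0.0], [-0.0, 0.0, -1.0]]
ft_force: [0.0, -0.4, -0.3]
grip_width: 0.0851
gripper_force: 0.0
```

```bash
python3 go.py .3844 .2321 .014 99.3
```

```text
t 8.5 pos [0.3839 0.2318 0.0151] psi 99.40 tilt [0.0004 0.0001] w 0.0851 gf 0.0 ft [ 0.  -0.4 -0.3] q6 -83
turn 0.10 dx -0.0005 dy 0.0002 dz 0.0011
```

Call:
run_rows(
  moves=[
    [[0, 0, 0, 0, 0.065], [0, 0, 0, 0, 0.065], [0, 0, 0, 0, 0.065], [0, 0, 0.002, 0, 0.065], [0, 0, 0.002, 0, 0.065], [0, 0, 0, 0, 0.065]],
  ],
  grip_force=25,
)

```text
time_s: 9.1
position: [0.3835, 0.2318, 0.0107]
tool_rot: [[-0.987, -0.164, -0.0], [-0.164, 0.987, -0.0], [0.0, -0.0, -1.0]]
ft_force: [0.4, -0.0, -0.4]
grip_width: 0.0651
gripper_force: 0.0
```

Run:
```python
import pickle
from m import *
s,t=pickle.load(open("i1.pkl","rb"))
u,v,w,h=290,165,50,50;f=8
for th in(30,36,42):
    g=cv2.resize(t["pixels"][v:v+h,u:u+w],None,fx=f,fy=f,interpolation=cv2.INTER_CUBIC).mean(2)
    m=cv2.morphologyEx((g>th).astype(np.uint8),cv2.MORPH_OPEN,np.ones((5,5)))
    n,l,st,ce=cv2.connectedComponentsWithStats(m)
    k=[i for i in range(1,n) if st[i,0]>0 and st[i,1]>0 and st[i,0]+st[i,2]<w*f and st[i,1]+st[i,3]<h*f and st[i,4]>300]
    pts=np.argwhere(np.isin(l,k))[:,::-1].astype(np.float32)
    b=(cv2.boxPoints(cv2.minAreaRect(pts))+.5)/f-.5+[u,v];print(len(k),b.round(1).tolist());pr(np.array([onz(t,p,.043) for p in b]))
```

```bash
python3 go.py .3844 .2321 .014 99.3
```

```text
1 [[300.0, 175.4], [323.8, 171.8], [328.2, 200.5], [304.5, 204.2]]
centre [0.5368 0.1495 0.043 ] sides mm 56.1 68.3 long yaw 8.28
1 [[300.4, 175.7], [323.8, 172.1], [328.0, 200.3], [304.7, 203.8]]
centre [0.5368 0.1494 0.043 ] sides mm 55.1 66.8 long yaw 8.09
5 [[300.6, 175.8], [323.6, 172.3], [327.8, 200.1], [304.8, 203.6]]
centre [0.5368 0.1494 0.043 ] sides mm 54.1 66.0 long yaw 8.09
t 9.1 pos [0.3835 0.2318 0.0107] psi 99.42 tilt [-0.0005 -0.0002] w 0.0651 gf 0.0 ft [ 0.4 -0.  -0.4] q6 -83
turn 0.12 dx -0.0009 dy 0.0002 dz -0.0033
```

Call:
run_rows(
  moves=[
    [[0, 0, 0.0015, 0, 0.065], [0, 0, 0.001, 0, 0.065], [0, 0, 0, 0, 0.065]],
  ],
  grip_force=25,
)

```text
time_s: 9.4
position: [0.3836, 0.2318, 0.0083]
tool_rot: [[-0.987, -0.164, -0.0], [-0.164, 0.987, -0.0], [0.0, -0.0, -1.0]]
ft_force: [0.2, 0.0, -0.1]
grip_width: 0.0648
gripper_force: 0.0
```

```bash
python3 go.py .3844 .2321 .005 99.3
```

```text
t 9.4 pos [0.3836 0.2318 0.0083] psi 99.41 tilt [-0.0003 -0.0001] w 0.0648 gf 0.0 ft [ 0.2  0.  -0.1] q6 -83
turn 0.11 dx -0.0009 dy 0.0002 dz 0.0033
```

Call:
run_rows(
  moves=[
    [[0, 0, 0, 0, 0.058], [0, 0, 0, 0, 0.052], [0, 0, 0, 0, 0.045], [0, 0, 0, 0, 0.045], [0, 0, 0, 0, 0.045], [0, 0, 0, 0, 0.045]],
  ],
  grip_force=25,
)

```text
time_s: 10.0
position: [0.3837, 0.2319, 0.0086]
tool_rot: [[-0.987, -0.164, 0.0], [-0.164, 0.987, 0.0], [-0.0, 0.0, -1.0]]
ft_force: [-0.7, 0.3, 5.7]
grip_width: 0.0532
gripper_force: 26.5
```

```bash
python3 go.py .3844 .2321 .005 99.3
```

```text
t 10.0 pos [0.3837 0.2319 0.0086] psi 99.42 tilt [0.0002 0.0001] w 0.0532 gf 26.5 ft [-0.7  0.3  5.7] q6 -83
turn 0.12 dx -0.0007 dy 0.0001 dz 0.0036
```

Call:
run_rows(
  moves=[
    [[0, 0, -0.004, 0, 0.045], [0, 0, -0.015, 0, 0.045], [0, 0, -0.03, 0, 0.045], [0, 0, -0.03, 0, 0.045], [0, 0, -0.01, 0, 0.045], [0, 0, 0, 0, 0.045]],
  ],
)

```text
time_s: 10.6
position: [0.3841, 0.232, 0.0983]
tool_rot: [[-0.987, -0.164, 0.003], [-0.164, 0.987, 0.001], [-0.003, 0.0, -1.0]]
ft_force: [-0.4, -0.4, -1.1]
grip_width: 0.053
gripper_force: 26.6
```

```bash
python3 go.py .536 .1491 .065 99.42
```

```text
t 10.6 pos [0.3841 0.232  0.0983] psi 99.42 tilt [0.0026 0.0007] w 0.0530 gf 26.6 ft [-0.4 -0.4 -1.1] q6 -83
turn -0.00 dx -0.1363 dy -0.1066 dz 0.0333
```

Call:
run_rows(
  moves=[
    [[-0.012, -0.01, 0, 0, 0.045], [-0.028, -0.022, 0, 0, 0.045], [-0.03, -0.024, 0, 0, 0.045], [-0.03, -0.024, 0, 0, 0.045], [-0.024, -0.017, 0, 0, 0.045], [-0.0123, -0.0096, 0.01, 0, 0.045], [0, 0, 0.012, 0, 0.045], [0, 0, 0.01, 0, 0.045], [0, 0, 0, 0, 0.045], [0, 0, 0, 0, 0.045]],
  ],
)

```text
time_s: 11.6
position: [0.5346, 0.1496, 0.0651]
tool_rot: [[-0.986, -0.165, -0.001], [-0.165, 0.986, -0.0], [0.001, 0.0, -1.0]]
ft_force: [-0.1, -0.3, -0.8]
grip_width: 0.0532
gripper_force: 26.6
```

```bash
python3 go.py .536 .1491 .065 99.42
```

Run:
```python
from rig import env
from h import *
import pickle
s,t=env.get_image("scene"),env.get_image("top");pickle.dump((s,t),open("i2.pkl","wb"))
a=[]
crop(s,245,205,80,65,9,"pics/s5.png")
```

```text
t 11.6 pos [0.5346 0.1496 0.0651] psi 99.48 tilt [-0.0013 -0.    ] w 0.0532 gf 26.6 ft [-0.1 -0.3 -0.8] q6 -96
turn 0.06 dx -0.0013 dy -0.0007 dz 0.0001
```

View pics/s5.png

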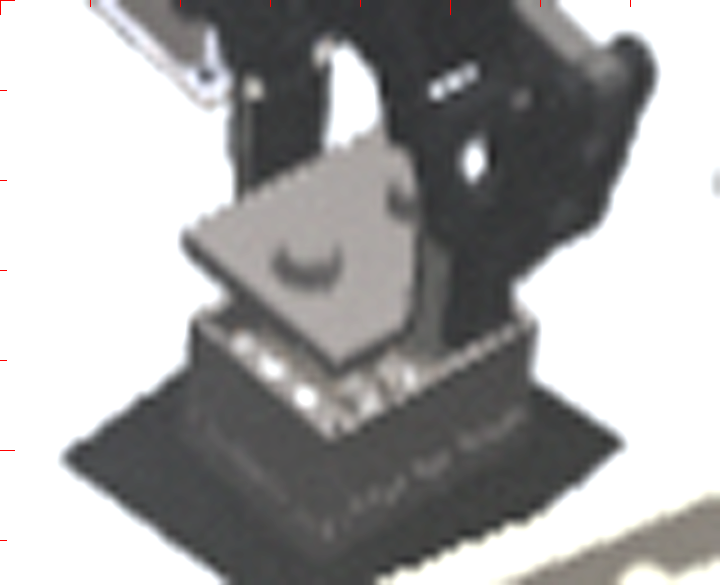

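The lid is held level above the box. Box rim corners in the crop are (195,318), (335,437) and (535,322); the lid's upper near-end corners are about (183,236) and (340,354). I'll compute the relative offset from these.

Run:
```python
import pickle
from m import *
s,t=pickle.load(open("i2.pkl","rb"))
S=lambda x,y:((x+.5)/9-.5+245,(y+.5)/9-.5+205)
a=np.radians(9.42);X=np.array([np.cos(a),np.sin(a)]);Y=np.array([-X[1],X[0]])
o=np.array([.5346,.1496])
for n,p,z,ex in(("boxL",(195,318),.043,(-32,25)),("boxN",(335,437),.043,(-32,-25)),("boxR",(535,322),.043,(32,-25)),("lidL",(183,236),.0685,(-32,27)),("lidN",(340,354),.0685,(-32,-27)),("lidNlow",(340,371),.0605,(-32,-27)),("lidLlow",(185,250),.0605,(-32,27))):
    q=onz(s,S(*p),z)[:2]-o;print(n,(np.array([q@X,q@Y])*1e3-ex).round(1))
u,v,f=280,150,8
g=cv2.resize(t["pixels"][v:v+70,u:u+70],None,fx=f,fy=f,interpolation=cv2.INTER_CUBIC)
cv2.imwrite("pics/t6.png",cv2.convertScaleAbs(g[:,:,::-1],alpha=2))
```

```text
boxL [ 0.9 -4.3]
boxN [ 1.5 -2.2]
boxR [-1.8 -2.1]
lidL [-2.2 -4.2]
lidN [1.2 0.1]
lidNlow [3.5 1.9]
lidLlow [ 1.  -1.6]
```

View pics/t6.png

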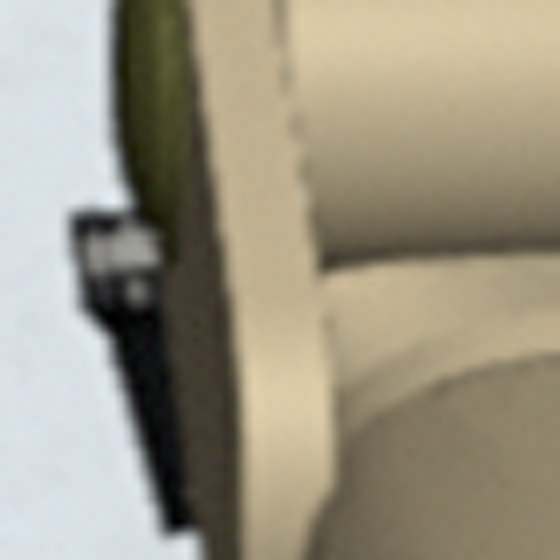

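Call:
run_rows(
  moves=[
    [[-0.0008, -0.0007, 0.006, 0, 0.045], [0, 0, 0.006, 0, 0.045], [0, 0, 0.002, 0, 0.045], [0, 0, 0.0015, 0, 0.045], [0, 0, 0, 0, 0.045]],
  ],
)

```text
time_s: 12.2
position: [0.5364, 0.1484, 0.0497]
tool_rot: [[-0.987, -0.163, -0.0], [-0.163, 0.987, -0.0], [0.0, 0.0, -1.0]]
ft_force: [-0.4, 0.4, -0.9]
grip_width: 0.0531
gripper_force: 26.6
```

```bash
python3 go.py .5352 .149 .0476 99.42
```

```text
t 12.2 pos [0.5364 0.1484 0.0497] psi 99.41 tilt [-0.0004 -0.    ] w 0.0531 gf 26.6 ft [-0.4  0.4 -0.9] q6 -96
turn -0.01 dx 0.0011 dy 0.0008 dz 0.0021
```

Call:
run_rows(
  moves=[
    [[0, 0, 0.001, 0, 0.045], [0, 0, 0.001, 0, 0.045], [0, 0, 0.0005, 0, 0.045], [0, 0, 0, 0, 0.045]],
  ],
)

```text
time_s: 12.6
position: [0.5365, 0.1484, 0.0477]
tool_rot: [[-0.987, -0.164, 0.0], [-0.164, 0.987, -0.0], [-0.0, -0.0, -1.0]]
ft_force: [-1.4, -0.8, 2.9]
grip_width: 0.0534
gripper_force: 26.8
```

```bash
python3 go.py .5352 .149 .0476 99.42
```

```text
t 12.6 pos [0.5365 0.1484 0.0477] psi 99.42 tilt [ 0.0003 -0.    ] w 0.0534 gf 26.8 ft [-1.4 -0.8  2.9] q6 -96
turn -0.00 dx 0.0012 dy 0.0008 dz 0.0001
```

Call:
run_rows(
  moves=[
    [[0, 0, 0, 0, 0.06], [0, 0, 0, 0, 0.07], [0, 0, 0, 0, 0.085], [0, 0, 0, 0, 0.085], [0, 0, -0.01, 0, 0.085], [0, 0, -0.03, 0, 0.085], [0, 0, -0.03, 0, 0.085], [0.03, 0, -0.02, 0, 0.085], [0.04, 0, 0, 0, 0.085], [0.04, 0, 0, 0, 0.085]],
  ],
)

```text
time_s: 13.6
position: [0.4269, 0.1303, 0.1385]
tool_rot: [[-0.987, -0.164, 0.002], [-0.164, 0.987, 0.0], [-0.002, -0.0, -1.0]]
ft_force: [0.3, -0.2, -0.2]
grip_width: 0.0849
gripper_force: 0.0
```

Call:
run_rows(
  moves=[
    [[0.04, 0, 0, 8, 0.085], [0.04, 0, 0, 8, 0.085], [0, 0, 0, 8, 0.085], [0, 0, 0, 8, 0.085], [0, 0, 0, 8, 0.085], [0, 0, 0, 8, 0.085], [0, 0, 0, 8, 0.085], [0, 0, 0, 8, 0.085], [0, 0, 0, 8, 0.085], [0, 0, 0, 8, 0.085]],
  ],
)

```text
time_s: 14.6
position: [0.3486, 0.1229, 0.1381]
tool_rot: [[-0.327, 0.945, 0.001], [0.945, 0.327, 0.0], [-0.0, 0.001, -1.0]]
ft_force: [0.1, 1.1, -1.4]
grip_width: 0.0851
gripper_force: 0.0
```

Call:
run_rows(
  moves=[
    [[0, 0, 0, 8, 0.085], [0, 0, 0, 2, 0.085], [0, 0, 0, 0, 0.085]],
  ],
)

```text
time_s: 14.9
position: [0.3486, 0.1229, 0.138]
tool_rot: [[-0.163, 0.987, 0.001], [0.987, 0.163, -0.0], [-0.0, 0.001, -1.0]]
ft_force: [0.2, 0.1, -0.6]
grip_width: 0.0848
gripper_force: 0.0
```

```bash
python3 go.py .536 .1487 .1 9.42
```

Run:
```python
from rig import env
from h import *
import pickle
s,t=env.get_image("scene"),env.get_image("top");pickle.dump((s,t),open("i3.pkl","wb"))
a=cv2.resize(t["pixels"][155:215,275:345,::-1],None,fx=7,fy=7,interpolation=cv2.INTER_CUBIC)
b=cv2.resize(s["pixels"][205:270,250:320,::-1],None,fx=7,fy=7,interpolation=cv2.INTER_CUBIC)[:420]
b=b[:, :310]
cv2.imwrite("pics/m7.png",cv2.convertScaleAbs(np.hstack([a,b]),alpha=1.5))
```

```text
t 14.9 pos [0.3486 0.1229 0.138 ] psi 9.41 tilt [ 0.001 -0.   ] w 0.0848 gf 0.0 ft [ 0.2  0.1 -0.6] q6 -9
turn -0.01 dx -0.0052 dy 0.1891 dz 0.0380
```

View pics/m7.png

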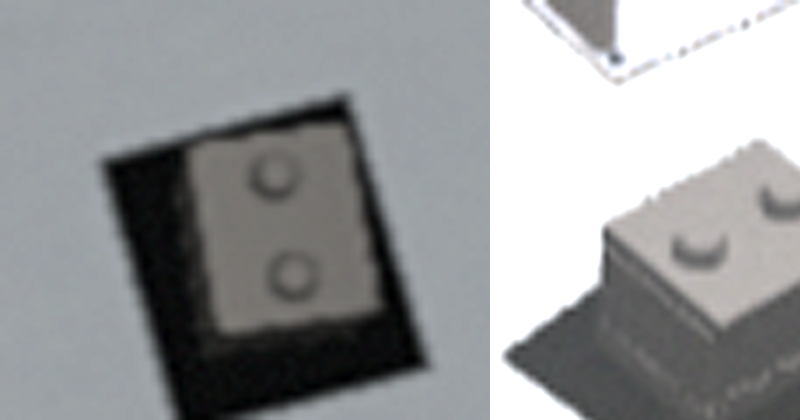

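This composite is my tenth picture, so from here I work by numbers. It shows the lid fully seated on the box, ends flush, both lugs visible, and the box square on the mat. Now measure this lid and the lower lid the same way.

Create p.py:
```python
from m import *
def plate(im,roi,seed,z,lo=52,hi=92,sat=0,f=8):
    u,v,w,h=roi;c=cv2.resize(im["pixels"][v:v+h,u:u+w],None,fx=f,fy=f,interpolation=cv2.INTER_CUBIC).astype(int)
    g=c.mean(2);m=((g>lo)&(g<hi)&(c[:,:,0]-c[:,:,2]>=sat)).astype(np.uint8)
    m=cv2.morphologyEx(m,cv2.MORPH_CLOSE,np.ones((13,13)));m=cv2.morphologyEx(m,cv2.MORPH_OPEN,np.ones((25,25)))
    n,l,st,ce=cv2.connectedComponentsWithStats(m)
    k=l[int((seed[1]-v)*f),int((seed[0]-u)*f)]
    pts=np.argwhere(l==k)[:,::-1].astype(np.float32)
    P=(pts+.5)/f-.5+[u,v]
    b=cv2.boxPoints(cv2.minAreaRect(P.astype(np.float32)))
    C=onz(im,P.mean(0),z);pr(np.array([onz(im,p,z) for p in b]));print("  centroid",C.round(4),"area mm2",round(len(pts)/f/f*(np.linalg.norm(onz(im,P.mean(0),z)-onz(im,P.mean(0)+[1,0],z))*1e3)**2))
    return C
```

Run:
```python
import pickle
from p import *
s,t=pickle.load(open("i3.pkl","rb"));s0,t0=pickle.load(open("i0.pkl","rb"))
for sat in(-2,0,2):
    print("sat",sat)
    plate(t,(295,165,40,45),(317,189),.051,sat=sat)
    plate(t,(190,195,40,40),(208,219),.052,sat=sat)
    plate(t0,(190,195,40,40),(208,219),.052,sat=sat)
    plate(t0,(258,234,38,40),(275,256),.012,sat=sat)
# lugs by Hough
for n,im,roi,z in(("closed",t,(298,165,36,40),.057),("lower",t,(194,200,32,34),.058)):
    u,v,w,h=roi;f=8;g=cv2.cvtColor(cv2.resize(im["pixels"][v:v+h,u:u+w],None,fx=f,fy=f,interpolation=cv2.INTER_CUBIC),cv2.COLOR_RGB2GRAY)
    g=cv2.createCLAHE(4).apply(g)
    c=cv2.HoughCircles(g,cv2.HOUGH_GRADIENT,1,90,param1=60,param2=12,minRadius=20,maxRadius=34)
    print(n,[(onz(im,(x+.5)/f-.5+np.array([u,v])[0] if 0 else ((x+.5)/f-.5+u,(y+.5)/f-.5+v),z).round(4).tolist(),round(float(r),1)) for x,y,r in c[0][:5]])
```

```text
sat -2
centre [0.5375 0.1486 0.051 ] sides mm 55.6 65.0 long yaw 8.32
  centroid [0.537  0.1489 0.051 ] area mm2 3328
centre [0.4634 0.3871 0.052 ] sides mm 56.8 64.4 long yaw 9.77
  centroid [0.463 0.387 0.052] area mm2 3418
centre [0.4634 0.3869 0.052 ] sides mm 57.1 64.4 long yaw 9.77
  centroid [0.463 0.387 0.052] area mm2 3424
centre [0.3846 0.232  0.012 ] sides mm 56.1 65.2 long yaw 9.54
  centroid [0.3842 0.2321 0.012 ] area mm2 3502
sat 0
centre [0.5375 0.1486 0.051 ] sides mm 55.6 65.0 long yaw 8.32
  centroid [0.537  0.1489 0.051 ] area mm2 3323
centre [0.4631 0.3874 0.052 ] sides mm 55.8 63.9 long yaw 9.76
  centroid [0.4627 0.3871 0.052 ] area mm2 3332
centre [0.4631 0.3874 0.052 ] sides mm 56.1 63.7 long yaw 10.16
  centroid [0.4627 0.387  0.052 ] area mm2 3334
centre [0.3845 0.2321 0.012 ] sides mm 53.9 63.8 long yaw 9.5
  centroid [0.3843 0.2322 0.012 ] area mm2 3331
sat 2
centre [0.5375 0.1487 0.051 ] sides mm 55.4 64.9 long yaw 8.32
  centroid [0.537  0.1489 0.051 ] area mm2 3322
centre [0.4626 0.3876 0.052 ] sides mm 55.0 63.2 long yaw 9.61
  centroid [0.4623 0.3872 0.052 ] area mm2 3246
centre [0.4627 0.3877 0.052 ] sides mm 55.1 63.1 long yaw 9.99
  centroid [0.4623 0.3871 0.052 ] area mm2 3239
centre [0.3845 0.2321 0.012 ] sides mm 52.6 62.2 long yaw 9.24
  centroid [0.3843 0.2322 0.012 ] area mm2 3151
closed [([0.5542, 0.1523, 0.057], 32.2), ([0.5206, 0.1458, 0.057], 31.2), ([0.5285, 0.1153, 0.057], 24.6), ([0.5728, 0.1172, 0.057], 32.3)]
lower [([0.4793, 0.39, 0.058], 29.0), ([0.4464, 0.3833, 0.058], 30.1), ([0.4794, 0.3588, 0.058], 23.0), ([0.4415, 0.4143, 0.058], 22.4), ([0.4366, 0.3597, 0.058], 30.0)]
```

Call:
run_rows(
  moves=[
    [[-0.001, 0.025, 0, 0, 0.085], [-0.001, 0.04, 0, 0, 0.085], [-0.001, 0.045, 0, 0, 0.085], [-0.001, 0.04, 0, 0, 0.085], [-0.001, 0.03, 0.02, 0, 0.085], [0, 0.0092, 0.035, 0, 0.085], [0, 0, 0.03, 0, 0.085], [0, 0, 0.018, 0, 0.085], [0, 0, 0.006, 0, 0.085], [0, 0, 0, 0, 0.085]],
  ],
  grip_force=40,
)

```text
time_s: 16.0
position: [0.5359, 0.1489, 0.0282]
tool_rot: [[-0.164, 0.986, -0.001], [0.986, 0.164, -0.0], [0.0, -0.001, -1.0]]
ft_force: [0.3, 0.1, 0.8]
grip_width: 0.0852
gripper_force: 0.0
```

```bash
python3 go.py .536 .1487 .027 9.42
```

```text
t 16.0 pos [0.5359 0.1489 0.0282] psi 9.44 tilt [-0.001  -0.0001] w 0.0852 gf 0.0 ft [0.3 0.1 0.8] q6 -6
turn 0.02 dx -0.0002 dy 0.0001 dz 0.0012
```

Call:
run_rows(
  moves=[
    [[0, 0, 0, 0, 0.075], [0, 0, 0, 0, 0.068], [0, 0, 0, 0, 0.064], [0, 0, 0, 0, 0.055], [0, 0, 0, 0, 0.055], [0, 0, 0, 0, 0.055], [0, 0, 0, 0, 0.055]],
  ],
  grip_force=30,
)

```text
time_s: 16.7
position: [0.5362, 0.1489, 0.0295]
tool_rot: [[-0.164, 0.987, 0.001], [0.987, 0.164, 0.0], [-0.0, 0.001, -1.0]]
ft_force: [-1.6, 0.6, 5.6]
grip_width: 0.0633
gripper_force: 33.2
```

```bash
python3 go.py .536 .1487 .027 9.42
```

```text
t 16.7 pos [0.5362 0.1489 0.0295] psi 9.42 tilt [0.0014 0.    ] w 0.0633 gf 33.2 ft [-1.6  0.6  5.6] q6 -6
turn 0.00 dx -0.0002 dy -0.0003 dz 0.0025
```

Call:
run_rows(
  moves=[
    [[0, 0, 0, 0, 0.075], [0, 0, 0, 0, 0.085], [0, 0, 0, 0, 0.085], [0, 0, 0, 0, 0.085], [0, 0, -0.03, 0, 0.085], [0, 0, -0.045, 0, 0.085], [0, -0.04, -0.035, 0, 0.085], [0, -0.045, 0, 0, 0.085], [0, -0.045, 0, 0, 0.085], [0, -0.045, 0, 0, 0.085]],
  ],
  grip_force=30,
)

```text
time_s: 17.7
position: [0.3638, 0.1205, 0.1364]
tool_rot: [[-0.164, 0.987, 0.001], [0.987, 0.164, 0.0], [-0.0, 0.001, -1.0]]
ft_force: [1.4, -0.5, 0.2]
grip_width: 0.085
gripper_force: 0.0
```

Run:
```python
from rig import env
from p import *
import pickle
s,t=env.get_image("scene"),env.get_image("top");pickle.dump((s,t),open("i4.pkl","wb"))
for sat in(-2,0):
    plate(t,(295,165,40,45),(317,189),.051,sat=sat)
```

```bash
python3 go.py .536 .1487 .027 9.42
```

```text
centre [0.5375 0.1486 0.051 ] sides mm 55.2 64.6 long yaw 8.87
  centroid [0.537 0.149 0.051] area mm2 3302
centre [0.5375 0.1486 0.051 ] sides mm 55.2 64.6 long yaw 8.87
  centroid [0.537 0.149 0.051] area mm2 3302
t 17.8 pos [0.3599 0.1205 0.1359] psi 9.43 tilt [-0.0049 -0.0001] w 0.0848 gf 0.0 ft [-0.3  0.5 -0.3] q6 -9
turn 0.01 dx -0.0010 dy 0.1783 dz 0.1089
```

The camera centre changed by less than 0.1 mm, so the box was already centred on the TCP. That puts the target TCP over the lower box at about (0.4618, 0.3868). Regrip and lift.

Call:
run_rows(
  moves=[
    [[-0.0005, 0.025, 0, 0, 0.085], [-0.0005, 0.04, 0, 0, 0.085], [0, 0.045, 0, 0, 0.085], [0, 0.04, 0.01, 0, 0.085], [0, 0.028, 0.03, 0, 0.085], [0, 0, 0.035, 0, 0.085], [0, 0, 0.025, 0, 0.085], [0, 0, 0.006, 0, 0.085], [0, 0, 0, 0, 0.085], [0, 0, 0, 0, 0.085]],
  ],
  grip_force=50,
)

```text
time_s: 18.8
position: [0.5422, 0.1489, 0.0317]
tool_rot: [[-0.164, 0.987, 0.002], [0.987, 0.164, 0.0], [-0.0, 0.002, -1.0]]
ft_force: [-0.1, 0.1, 0.5]
grip_width: 0.0851
gripper_force: 0.0
```

```bash
python3 go.py .5361 .1489 .027 9.42
```

```text
t 18.8 pos [0.5422 0.1489 0.0317] psi 9.41 tilt [0.0023 0.0002] w 0.0851 gf 0.0 ft [-0.1  0.1  0.5] q6 -6
turn -0.01 dx 0.0010 dy -0.0060 dz 0.0047
```

Call:
run_rows(
  moves=[
    [[0.001, -0.006, 0.003, 0, 0.085], [0, 0, 0, 0, 0.085], [0, 0, 0, 0, 0.075], [0, 0, 0, 0, 0.068], [0, 0, 0, 0, 0.064], [0, 0, 0, 0, 0.055], [0, 0, 0, 0, 0.055], [0, 0, 0, 0, 0.055], [0, 0, 0, 0, 0.055]],
  ],
  grip_force=50,
)

```text
time_s: 19.7
position: [0.5358, 0.1488, 0.028]
tool_rot: [[-0.164, 0.987, 0.001], [0.987, 0.164, 0.0], [-0.0, 0.001, -1.0]]
ft_force: [-0.2, -0.1, 5.6]
grip_width: 0.0634
gripper_force: 55.7
```

```bash
python3 go.py .5361 .1489 .15 9.42
```

```text
t 19.7 pos [0.5358 0.1488 0.028 ] psi 9.41 tilt [0.0013 0.0001] w 0.0634 gf 55.7 ft [-0.2 -0.1  5.6] q6 -6
turn -0.01 dx 0.0000 dy 0.0003 dz -0.1220
```

Call:
run_rows(
  moves=[
    [[0, 0, -0.004, 0, 0.055], [0, 0, -0.01, 0, 0.055], [0, 0, -0.02, 0, 0.055], [0, 0, -0.025, 0, 0.055], [0, 0, -0.025, 0, 0.055], [0, 0, -0.02, 0, 0.055], [0, 0, -0.012, 0, 0.055], [0, 0, -0.004, -0.6, 0.055], [0, 0, 0, 0, 0.055], [0, 0, 0, 0, 0.055]],
  ],
)

```text
time_s: 20.7
position: [0.5349, 0.1488, 0.1464]
tool_rot: [[-0.174, 0.985, -0.002], [0.985, 0.174, -0.0], [0.0, -0.002, -1.0]]
ft_force: [1.0, 0.7, -2.3]
grip_width: 0.0633
gripper_force: 55.3
```

```bash
python3 go.py .4618 .3868 .132 10
```

```text
t 20.7 pos [0.5349 0.1488 0.1464] psi 10.02 tilt [-0.0019 -0.0002] w 0.0633 gf 55.3 ft [ 1.   0.7 -2.3] q6 -7
turn 0.02 dx 0.2471 dy -0.0306 dz 0.0144
```

Call:
run_rows(
  moves=[
    [[0.01, -0.0015, 0, 0, 0.055], [0.025, -0.003, 0, 0, 0.055], [0.035, -0.004, 0, 0, 0.055], [0.04, -0.005, 0, 0, 0.055], [0.04, -0.005, 0, 0, 0.055], [0.04, -0.005, 0, 0, 0.055], [0.032, -0.004, 0, 0, 0.055], [0.017, -0.002, 0, 0, 0.055], [0.008, -0.001, 0.01, 0, 0.055], [0, 0, 0, 0, 0.055]],
  ],
)

```text
time_s: 21.7
position: [0.4615, 0.3866, 0.1353]
tool_rot: [[-0.175, 0.985, -0.003], [0.985, 0.175, -0.002], [-0.001, -0.003, -1.0]]
ft_force: [-0.2, -0.3, -2.8]
grip_width: 0.0634
gripper_force: 55.2
```

Call:
run_rows(
  moves=[
    [[0, 0, 0, 0, 0.055], [0, 0, 0, 0, 0.055]],
  ],
)

```text
time_s: 21.9
position: [0.463, 0.3857, 0.1374]
tool_rot: [[-0.172, 0.985, -0.0], [0.985, 0.172, -0.0], [-0.0, -0.0, -1.0]]
ft_force: [0.8, 0.8, -1.5]
grip_width: 0.0632
gripper_force: 55.2
```

```bash
python3 go.py .4618 .3868 .132 10
```

```text
t 21.9 pos [0.463  0.3857 0.1374] psi 9.92 tilt [-0.     -0.0002] w 0.0632 gf 55.2 ft [ 0.8  0.8 -1.5] q6 19
turn -0.08 dx 0.0013 dy -0.0010 dz 0.0054
```

Call:
run_rows(
  moves=[
    [[0.0013, -0.001, 0.005, 0, 0.055], [0, 0, 0.012, 0, 0.055], [0, 0, 0.014, 0, 0.055], [0, 0, 0.01, 0, 0.055], [0, 0, 0.005, 0, 0.055], [0, 0, 0, 0, 0.055], [0, 0, 0, 0, 0.055]],
  ],
)

```text
time_s: 22.6
position: [0.4614, 0.3879, 0.0916]
tool_rot: [[-0.174, 0.985, 0.001], [0.985, 0.174, 0.0], [0.0, 0.001, -1.0]]
ft_force: [1.2, 0.1, -1.1]
grip_width: 0.0634
gripper_force: 55.3
```

```bash
python3 go.py .4618 .3868 .077 10
```

Run:
```python
from rig import env
import cv2,pickle
s,t=env.get_image("scene"),env.get_image("top");pickle.dump((s,t),open("i5.pkl","wb"))
```

```bash
python3 go.py .4618 .3868 .077 10
```

```text
t 22.6 pos [0.4614 0.3879 0.0916] psi 10.02 tilt [0.0005 0.0003] w 0.0634 gf 55.3 ft [ 1.2  0.1 -1.1] q6 19
turn 0.02 dx -0.0012 dy 0.0002 dz 0.0146
t 22.7 pos [0.4614 0.388  0.0919] psi 10.02 tilt [0.001  0.0005] w 0.0634 gf 55.3 ft [ 0.2 -1.1 -1.7] q6 19
turn 0.02 dx -0.0013 dy 0.0002 dz 0.0149
```

Call:
run_rows(
  moves=[
    [[-0.0012, 0.0003, 0, 0, 0.055], [0, 0, 0.004, 0, 0.055], [0, 0, 0.004, 0, 0.055], [0, 0, 0.0015, 0, 0.055], [0, 0, 0, 0, 0.055], [0, 0, 0, 0, 0.055]],
  ],
)

```text
time_s: 23.3
position: [0.4617, 0.3867, 0.0818]
tool_rot: [[-0.174, 0.985, -0.0], [0.985, 0.174, -0.0], [-0.0, -0.0, -1.0]]
ft_force: [-0.5, 0.4, -1.3]
grip_width: 0.0635
gripper_force: 55.3
```

```bash
python3 go.py .4618 .3868 .077 10
```

```text
t 23.3 pos [0.4617 0.3867 0.0818] psi 10.02 tilt [-0. -0.] w 0.0635 gf 55.3 ft [-0.5  0.4 -1.3] q6 19
turn 0.02 dx 0.0000 dy 0.0001 dz 0.0048
```

Call:
run_rows(
  moves=[
    [[0, 0, 0.0015, 0, 0.055], [0, 0, 0.001, 0, 0.055], [0, 0, 0, 0, 0.055]],
  ],
)

```text
time_s: 23.6
position: [0.4616, 0.3867, 0.0792]
tool_rot: [[-0.174, 0.985, -0.0], [0.985, 0.174, -0.0], [-0.0, -0.0, -1.0]]
ft_force: [-0.2, 0.9, -2.0]
grip_width: 0.0634
gripper_force: 55.3
```

Call:
run_rows(
  moves=[
    [[0, 0, 0.001, 0, 0.055], [0, 0, 0.0008, 0, 0.055], [0, 0, 0, 0, 0.055]],
  ],
)

```text
time_s: 23.9
position: [0.4616, 0.3867, 0.0774]
tool_rot: [[-0.174, 0.985, -0.0], [0.985, 0.174, -0.0], [-0.0, -0.0, -1.0]]
ft_force: [0.4, 0.0, -2.3]
grip_width: 0.0632
gripper_force: 55.3
```

```bash
python3 go.py .4618 .3868 .077 10
```

```text
t 23.9 pos [0.4616 0.3867 0.0774] psi 10.01 tilt [-0.0002 -0.0001] w 0.0632 gf 55.3 ft [ 0.4  0.  -2.3] q6 19
turn 0.01 dx 0.0001 dy 0.0002 dz 0.0004
```

Call:
run_rows(
  moves=[
    [[0, 0, 0.0007, 0, 0.055], [0, 0, 0.0005, 0, 0.055], [0, 0, 0, 0, 0.055]],
  ],
)

```text
time_s: 24.2
position: [0.4617, 0.3868, 0.077]
tool_rot: [[-0.174, 0.985, 0.001], [0.985, 0.174, 0.0], [0.0, 0.001, -1.0]]
ft_force: [-2.0, -0.2, 4.9]
grip_width: 0.0634
gripper_force: 56.0
```

```bash
python3 go.py .4618 .3868 .077 10
```

```text
t 24.2 pos [0.4617 0.3868 0.077 ] psi 10.02 tilt [0.0006 0.0003] w 0.0634 gf 56.0 ft [-2.  -0.2  4.9] q6 19
turn 0.02 dx 0.0000 dy 0.0001 dz -0.0000
```

Seated: contact came at TCP 0.077, exactly the expected height. Release, rise and back away, then check the stack.

Call:
run_rows(
  moves=[
    [[0, 0, 0, 0, 0.067], [0, 0, 0, 0, 0.075], [0, 0, 0, 0, 0.085], [0, 0, 0, 0, 0.085], [0, 0, -0.015, 0, 0.085], [0, 0, -0.035, 0, 0.085], [0, 0, -0.04, 0, 0.085], [0, 0, -0.03, 0, 0.085], [-0.03, -0.01, 0, 0, 0.085], [-0.04, -0.02, 0, 0, 0.085]],
  ],
)

```text
time_s: 25.2
position: [0.4447, 0.3127, 0.1968]
tool_rot: [[-0.176, 0.984, 0.002], [0.984, 0.176, 0.001], [0.001, 0.003, -1.0]]
ft_force: [0.4, -1.3, -0.3]
grip_width: 0.0848
gripper_force: 0.0
```

Call:
run_rows(
  moves=[
    [[-0.04, -0.03, 0, 0, 0.085], [-0.04, -0.03, 0, 0, 0.085], [-0.03, -0.02, 0, 0, 0.085], [0, 0, 0, 0, 0.085], [0, 0, 0, 0, 0.085]],
  ],
)

```text
time_s: 25.7
position: [0.385, 0.1902, 0.1968]
tool_rot: [[-0.172, 0.985, 0.001], [0.985, 0.172, 0.0], [0.0, 0.001, -1.0]]
ft_force: [0.0, -0.2, -1.0]
grip_width: 0.0853
gripper_force: 0.0
```

Run:
```python
from rig import env
from p import *
import pickle
s,t=env.get_image("scene"),env.get_image("top");pickle.dump((s,t),open("i6.pkl","wb"))
c=proj(t,(.463,.387,.1));print(c.round(1))
print("stack top at z=.100");plate(t,(int(c[0])-22,int(c[1])-22,44,44),c,.100)
for n,roi,hi,z in(("timer",(295,112,36,36),90,.018),("petri",(176,166,28,28),100,.014)):
    b,_=rect(t,roi,0,hi);print(n);pr(np.array([onz(t,p,z) for p in b]))
# height: corner of stack top's near-left & near-right in scene predicted vs plate in scene
p=proj(s,(.463,.387,.1));plate(s,(int(p[0])-25,int(p[1])-20,50,38),p,.100,lo=85,hi=140,sat=-9)
```

```text
[207.2 214.2]
stack top at z=.100
centre [0.4626 0.3875 0.1   ] sides mm 61.1 64.0 long yaw 10.75
  centroid [0.4624 0.3864 0.1   ] area mm2 3552
timer
centre [0.698  0.1471 0.018 ] sides mm 22.3 49.2 long yaw 74.68
petri
centre [0.5563 0.4394 0.014 ] sides mm 58.7 60.3 long yaw 66.53
centre [0.4658 0.4002 0.1   ] sides mm 120.4 152.7 long yaw 63.49
  centroid [0.4639 0.3988 0.1   ] area mm2 9129
```

The stack top sits directly over the lower box, (0.4625, 0.387) against (0.4628, 0.387). The bystanders haven't moved and the seating height matched, so I'm handing in.

```bash
python3 -c "
from rig import env
print(env.close_job())"
```

```text
the job is handed in; nothing more can be done
None
```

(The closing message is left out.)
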